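# Reverse the ratchet and clamp the half cheese

### The arm

A 6-joint arm with a two-finger parallel gripper is mounted at the origin on a cart in front of the work surface, level with it; the furniture and walls round the work are solid. World frame = base frame: x ahead of the robot, y to its left, z up, the work surface at z = 0. Lengths are in m, angles in rad, forces in N, time in s.
With the tool pointing down it reaches from about 0.275 to 0.825 m from the base axis. Payload 4.9 kg.
Tool frame: the origin (TCP) lies midway between the tips of the shut fingers; the grasp point (between the pads) lies 19 mm behind it (bot.grip_depth is the distance from the TCP to the grasp point, in m); y points along the fingers, x is the direction in which the jaws open and shut, and the axes are right-handed (so a half turn about y gives the same grasp; the last joint's range is limited). The gripper opens to 85 mm and grips with 20 to 120 N. Pads are 22 mm wide; open, the fingers measure 114 mm over their backs; the gripper's body (76 mm by 85 mm) begins 54 mm behind the grasp point. The pads swing forward as they close: fully open they stand 13 mm farther back than shut.
Start: joints at [-1.356, 0.326, -0.193, 1.052, 0, 1.437], TCP at [0.188, -0.517, 0.201] pointing down, gripper open.
Joint ranges: [-2.65, 2.65], [-0.97, 1.79], [-1.3, 1.35], [-1.93, 2.1], [-1.47, 1.37], [-3.14, 3.14]. Speed limits (rad/s): [2.57, 2.57, 3.14, 3.14, 3.14, 3.14].

### API

Orientations are given as a unit quaternion [w, x, y, z].
In Python, from cell import bot gives the robot as it stands. Calls block until the motion is done:
- bot.move_pose(position, orientation): joint-space move of the TCP to a pose.
- bot.move_linear(position, speed=0.15, rotation=None, until_force=None): straight line of the TCP; rotation=None keeps the orientation; speed is the mean speed in m/s. With until_force (N) it stops when the force on the tool has changed by that much, and returns True; else False.
- bot.goto_joints(angles): joint-space move.
- bot.set_gripper(opening, grasp_force=None): opening from 0.0 (shut) to 1.0 (fully open); grasp_force is the grip in N (None keeps the last); returns when the fingers have stopped.
- bot.wait(seconds).
- bot.solve_ik(position, orientation): joint angles nearest the present ones, or None.
- bot.camera(name): name is "side" or "top" or "wrist"; returns the picture (400x640x3 uint8, red, green, blue); there is no depth.
- bot.calibration(name): a dict with "mtx" (3x3 intrinsics, pixels), "extrinsics" (4x4, takes a point from world to camera coordinates); the wrist camera has in their place "hand_eye" (4x4, takes a point from camera to tool coordinates, whose origin is the TCP and whose axes are the tool frame's). Camera axes: x right, y down, z forward; pixel columns grow to the right and rows downward; lengths in m; the calibration is good to about 2 mm. A picture is of the moment at which its call begins: read the wrist's pose just before it. calibration takes no time and is no camera call.
A pose or a line that the arm cannot do raises bot.PlanningError and nothing moves.
- bot.close_job(): hands the job in, once; it reports no verdict.
Trained networks look in the newest picture that a camera, given by its name, has taken for a name from the list of things; names that differ only in an ending like _2 or _b are one class to them, and where a whole thing is asked for, a point or a joint stands for the part that bears it (a point fixed in the world has none). Each returns a list of dicts, best first, with "confidence" (0 to 1); they miss things now and then, are a little off and sometimes report something else, mostly with a low value. They report only what shows in the picture. A call takes as long as a camera call.
- bot.search_frame(camera, thing): "bbox" ([left, top, width, height] in pixels, round what is visible of it).
Readings, each from a call of its own:
- bot.read_clock(): time.
- bot.read_joint_positions(): joint angles.
- bot.read_joint_vel(): joint speeds.
- bot.read_joint_efforts(): joint torques, N m.
- bot.read_position(): TCP position.
- bot.read_tool_rot(): TCP orientation.
- bot.read_ft_force(): force on the tool from outside, world axes, zero at the start.
- bot.read_moment(): the same for the moment, N m.
- bot.read_gripper_width(): opening from 0.0 (shut) to 1.0 (fully open).
Only numpy, scipy, OpenCV 4.12 (cv2) and the standard library are available. Lean on these libraries where they do the work, as an engineer would, in place of code of your own. Each camera call takes 0.05 s, during which the arm holds its last target.

### The job

The ratchet of the cheese vice is still set to open the jaw. Flip its red reversing lever over to the other side, then work the handle to and fro until the jaw holds the half cheese firmly against the fence: stop as soon as you feel the handle stiffen, so that the cheese is held but not squashed. Leave the lever on the clamping side and the cheese clamped, let go of everything, and do not disturb the jars or the price stand.

Things in the scene. Friction and masses are not known exactly. Their poses are not given: they have to be found in the camera images.
- vice: Cheese vice, fixed: wooden board 155 x 300 mm, 15 mm thick, from x -93 to 62 and y -50 to 250 mm in its frame. Origin on the work surface under the ratchet axis (z up); y is the way the jaw closes, towards the fence; -x the way the handle points at joint value 0. A 100 mm wide jaw with a sprung rubber pad is driven by rack and pinion. Jaw, fence and cheese are under 55 mm high.
- wheel_mid (a point): Centre of the toothed steel wheel (92 mm across, 20 teeth) on the ratchet axis, 59 mm above the surface; it turns with the pinion: 25 mm of jaw travel per rad, counter-clockwise from above closes. The jaw starts 35 to 70 mm short of clamping and stays where it is left under up to 24 N of clamping force; above that it slips back. The fence must never press the cheese with over 50 N.
- ratchet_axis (a point): Point on the ratchet's upright axis, 78 mm above the surface, level with the top of the handle bar; same axes as the vice. With the lever on the clamping side the handle closes the jaw while turning counter-clockwise (positive) and free-wheels, clicking, clockwise; on the opening side the reverse. After each reversal up to 0.32 rad pass before a tooth catches. The stiffening shows only while the handle is moving; at rest friction carries the load.
- handle (a joint): Handle angle (rad), counter-clockwise from above positive, hard end stops at -0.6 and 0.6; the post lies at vice-frame angle 180 deg plus this, so positive carries it away from the fence's side. Force at the post: 1 to 4 N, clicking, when free-wheeling; 6 to 8 N moving the jaw; once the cheese is pinched, 0.22 N more per N of clamping: 11 N there is a good hold.
- grip_post (a point): Middle of the free part of the upright round black post at the handle's end, 110 mm above the surface: 22 mm thick, 78 to 134 mm above the surface, 115 mm from the axis. The flat handle bar below it is 22 mm wide (32 mm round end under the post), top 78 mm above the surface. It can be pushed from either side or straddled.
- lever (a joint): Red reversing lever's angle on the handle (rad), counter-clockwise positive: -0.36 opening side, +0.36 clamping side. It is stiff and stays where it is left (3 to 4 N at the tab); it must go fully over to its stop, as in the middle no pawl catches. It carries the two pawls through a spring. Pushing it first turns the handle, as far as the handle's end stop.
- lever_tab (a point): Centre of the upright red tab at the lever's tip: 14 mm (along the lever) x 10 mm x 34 mm high, top 114 mm, lever's flat part up to 88 mm above the surface. The lever turns about an upright pivot on the handle's tail, 66 mm from the ratchet axis on the side away from the post; the tab lies 45 mm farther out from that pivot.
- fence: Fixed upright aluminium fence across the board, 110 mm wide, 36 mm high; origin at the foot of the middle of its clamping face, which looks to -y of its frame, at the jaw.
- cheese: Half wheel of cheese (loose, about 0.3 kg, 75 x 146 mm, 36 mm thick) lying flat on the board between jaw and fence, its length across the vice; origin at the centre of its underside.
- honey_jar: Honey jar standing behind the vice, 71 mm wide, 110 mm high, origin under its centre.
- jam_jar: Red jam jar standing behind the vice, 75 mm wide, 112 mm high, origin under its centre.
- price_stand: Small black price card on a round foot, 75 mm wide, 106 mm high, origin under its foot.

How it is judged:
On the way, in this order (a step that is already met when the one before it is completed fails the run):
1. the lever is flipped over to the clamping side (value of joint lever above 0.2 rad), for 0.2 s.
2. the cheese is pressed against the fence (contact force between cheese and fence above 3 N), for 0.2 s.
At the end, for the whole second after the job is handed in: The lever is on the clamping side (over 0.2 rad), the half cheese lies flat (within 0.15 rad) and still, held against the fence with 4 to 30 N, and the jars and price stand are upright (contact force between cheese and fence between 4 and 30 N and value of joint lever above 0.2 rad and linear speed of cheese below 0.02 m/s and angle between cheese's own z axis and vertical below 0.15 rad and angle between each of honey_jar, jam_jar, price_stand's own z axis and vertical below 0.2 rad); the robot touches nothing.
It fails at once if the cheese is squashed: over 50 N against the fence (contact force between cheese and fence above 50 N).
It fails at once if the honey_jar is moved by more than 30 mm (distance of honey_jar from where it was at the start of the episode above 0.03 m).
It fails at once if the jam_jar is moved by more than 30 mm (distance of jam_jar from where it was at the start of the episode above 0.03 m).
It fails at once if the price_stand is moved by more than 30 mm (distance of price_stand from where it was at the start of the episode above 0.03 m).
It also fails if it takes over 72 s, if anything falls off the work surface, if the arm or the gripper's body presses on something with over 40 N, if the wrist force passes 120 N, or if a joint passes its speed limit or range.

## Working session

There is one attempt and no reset: what is moved stays moved. The work goes in short steps, each a Python script; the robot and the scene stay as the last script left them, time stands still between calls to the robot, and variables do not carry over. Pictures are saved under pics/ and viewed, and the job is handed in when it is done.

```bash
ls; mkdir -p pics; python3 - <<'E'
from cell import bot
import cv2, numpy as np
for c in ["side","top","wrist"]:
    im=bot.camera(c); cv2.imwrite(f"pics/{c}0.png",im[:,:,::-1])
    k=bot.calibration(c); print(c,{a:np.round(b,4).tolist() for a,b in k.items()})
    for t in ["vice","wheel_mid","grip_post","lever_tab","fence","cheese","honey_jar","jam_jar","price_stand"]:
        r=bot.search_frame(c,t); print(t,[(np.round(x["bbox"]).tolist(),round(x["confidence"],2)) for x in r[:2]])
print(bot.read_clock(), bot.read_ft_force())
E
```

```text
pics
side {'mtx': [[464.6171, 0.0, 311.7886], [0.0, 464.6171, 197.7222], [0.0, 0.0, 1.0]], 'extrinsics': [[0.995, -0.0984, 0.0181, -0.583], [-0.0528, -0.6697, -0.7407, 0.3032], [0.0851, 0.7361, -0.6715, 0.9429], [0.0, 0.0, 0.0, 1.0]]}
vice [([210.0, 201.0, 136.0, 105.0], 0.74), ([270.0, 243.0, 44.0, 34.0], 0.18)]
wheel_mid [([275.0, 247.0, 38.0, 31.0], 0.82)]
grip_post [([233.0, 241.0, 110.0, 31.0], 0.89), ([367.0, 223.0, 37.0, 48.0], 0.38)]
lever_tab [([305.0, 240.0, 38.0, 29.0], 0.65)]
fence [([216.0, 201.0, 45.0, 30.0], 0.8)]
cheese [([220.0, 217.0, 55.0, 39.0], 0.72)]
honey_jar [([365.0, 223.0, 41.0, 52.0], 0.83)]
jam_jar [([373.0, 256.0, 38.0, 51.0], 0.89)]
price_stand [([267.0, 136.0, 19.0, 40.0], 0.77)]
top {'mtx': [[455.0342, 0.0, 320.6226], [0.0, 455.0342, 200.8846], [0.0, 0.0, 1.0]], 'extrinsics': [[0.0214, -0.9997, -0.0085, 0.2785], [-0.9936, -0.0203, -0.1115, 0.6243], [0.1113, 0.0108, -0.9937, 1.0142], [0.0, 0.0, 0.0, 1.0]]}
vice [([278.0, 176.0, 147.0, 138.0], 0.73)]
wheel_mid [([367.0, 215.0, 42.0, 34.0], 0.62)]
grip_post [([370.0, 177.0, 39.0, 111.0], 0.67)]
lever_tab [([370.0, 176.0, 30.0, 35.0], 0.85)]
fence [([290.0, 259.0, 32.0, 49.0], 0.62)]
cheese [([319.0, 240.0, 49.0, 62.0], 0.79)]
honey_jar [([365.0, 118.0, 31.0, 38.0], 0.58), ([202.0, 223.0, 27.0, 25.0], 0.4)]
jam_jar [([407.0, 118.0, 42.0, 41.0], 0.63), ([280.0, 178.0, 147.0, 136.0], 0.62)]
price_stand [([199.0, 223.0, 34.0, 26.0], 0.68)]
wrist {'mtx': [[345.7862, 0.0, 319.1037], [0.0, 345.7862, 198.1885], [0.0, 0.0, 1.0]], 'hand_eye': [[1.0, -0.0002, 0.0001, -0.0006], [-0.0001, -0.315, 0.9491, -0.1724], [-0.0001, -0.9491, -0.315, 0.0802], [0.0, 0.0, 0.0, 1.0]]}
vice []
wheel_mid []
grip_post []
lever_tab []
fence []
cheese []
honey_jar []
jam_jar []
price_stand []
1.5 [-0.53006364  0.76456633  0.58988798]
```

```bash
python3 - <<'E'
import cv2
a=cv2.imread("pics/top0.png"); b=cv2.imread("pics/side0.png")
cv2.imwrite("pics/top0c.png",cv2.resize(a[110:330,190:460],None,fx=2.7,fy=2.7,interpolation=cv2.INTER_CUBIC))
cv2.imwrite("pics/side0c.png",cv2.resize(b[120:320,190:420],None,fx=3,fy=3,interpolation=cv2.INTER_CUBIC))
E
```

```text
(no output)
```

View pics/top0c.png

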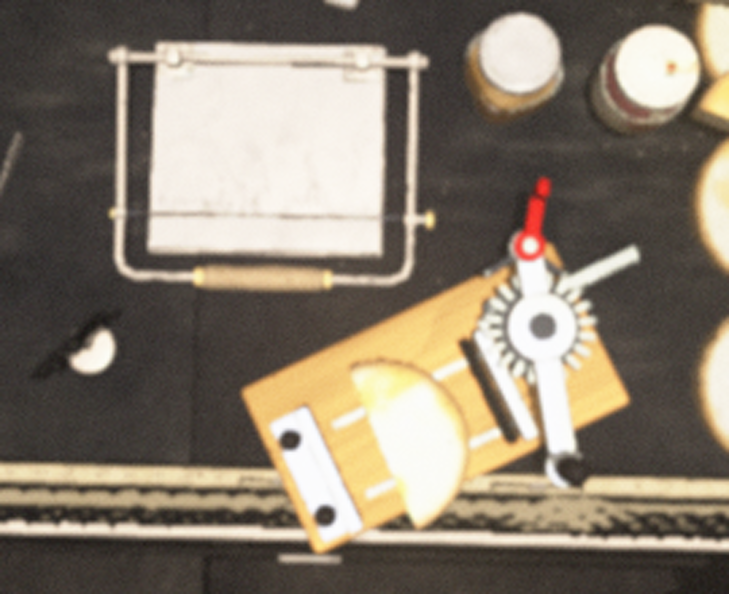

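View pics/side0c.png

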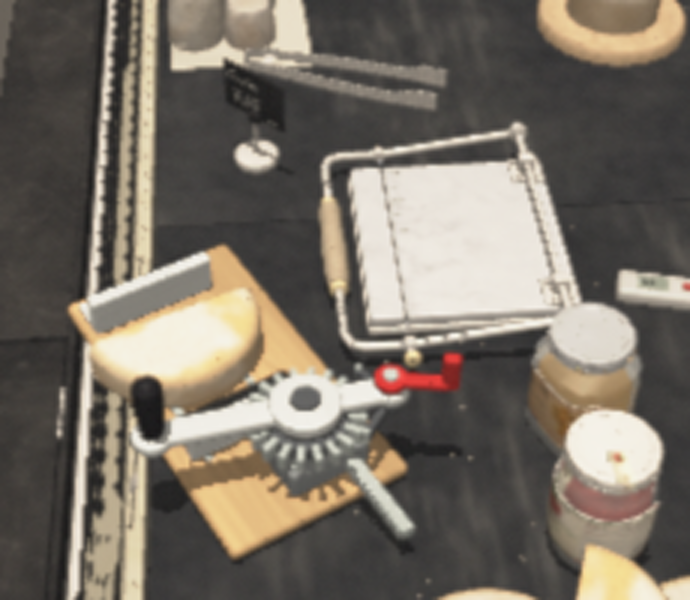

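```bash
cat > h.py <<'E'
import numpy as np, cv2
from cell import bot
def P(c):
    k=bot.calibration(c); return np.array(k["mtx"])@np.array(k["extrinsics"])[:3]
def tri(pt,ps):
    X=cv2.triangulatePoints(P("top"),P("side"),np.float64(pt).reshape(2,1),np.float64(ps).reshape(2,1)); return (X[:3]/X[3]).ravel()
def ray(c,uv,z):
    M=P(c); A=M[:,:2]; H=np.c_[M[:,:2],M[:,2]*z+M[:,3]]; X=np.linalg.solve(H,[*uv,1]); return X[:2]/X[2]
E
python3 - <<'E'
from h import *
T=lambda u,v:(190+u/2.7,110+v/2.7); S=lambda u,v:(190+u/3,120+v/3)
for n,a,b,z in [("hub",(541,325),(306,398),.085),("post top",(572,467),(147,383),.134),("tab top",(544,185),(453,358),.114),("pivot",(530,245),(390,377),.09)]:
    print(n,tri(T(*a),S(*b)).round(4), "top@z",ray("top",T(*a),z).round(4),"side@z",ray("side",S(*b),z).round(4))
for n,a in [("TL",(243,392)),("BL",(317,551)),("BR",(631,402)),("TR",(553,243))]:
    print(n,ray("top",T(*a),.015).round(4))
for n,a in [("f1",(80,312)),("f2",(222,245)),("BR",(235,558)),("BRr",(408,468))]:
    print(n,ray("side",S(*a),.015).round(4))
for n,a,z in [("honey",(520,52),.11),("jam",(655,70),.112)]: print(n,ray("top",T(*a),z).round(3))
E
```

```text
hub [0.5526 0.1368 0.0807] top@z [0.5513 0.1375] side@z [0.5535 0.1331]
post top [0.441  0.1194 0.1273] top@z [0.4418 0.1206] side@z [0.4414 0.1134]
tab top [0.662  0.1394 0.1119] top@z [0.661  0.1397] side@z [0.6622 0.1376]
pivot [0.6167 0.1469 0.0869] top@z [0.6156 0.1474] side@z [0.6171 0.1442]
TL [0.4918 0.3835]
BL [0.3592 0.3164]
BR [0.4904 0.05  ]
TR [0.6264 0.1173]
f1 [0.3711 0.3064]
f2 [0.4936 0.3814]
BR [0.4954 0.0461]
BRr [0.6302 0.1167]
honey [0.77  0.159]
jam [0.757 0.051]
```

```bash
cat >> h.py <<'E'
from scipy.spatial.transform import Rotation as R
HUB=np.array([.5522,.1365]); TH=np.deg2rad(26.5)
def quat(xdir,flip=False):
    x=np.array([np.cos(xdir),np.sin(xdir),0]); x=-x if flip else x
    y=np.array([0,0,-1.]); z=np.cross(x,y)
    q=R.from_matrix(np.c_[x,y,z]).as_quat(); return [q[3],*q[:3]]
def at(ang,r,z,off=0):
    "off: tangential offset, ccw positive"
    p=HUB+r*np.array([np.cos(ang),np.sin(ang)])+off*np.array([-np.sin(ang),np.cos(ang)])
    return [*p,z]
def save(c,n):
    im=bot.camera(c); cv2.imwrite(f"pics/{n}.png",im[:,:,::-1]); return im
E
python3 - <<'E'
from h import *
for fl in (False,True):
  print("tab",[None if (s:=bot.solve_ik(at(a,.11,.094),quat(a+np.pi/2,fl))) is None else np.round(s,2).tolist() for a in (-.27,.4,1.2)])
  print("post",[None if (s:=bot.solve_ik(at(TH+np.pi+f,.115,.091),quat(TH+np.pi+f+np.pi/2,fl))) is None else np.round(s,2).tolist() for f in (-.6,0,.6)])
q=bot.read_tool_rot(); print(q, R.from_quat([*q[1:],q[0]]).as_matrix().round(2))
E
```

```text
tab [[0.05, 0.62, -0.0, 0.95, 0.0, 0.32], [0.16, 0.64, 0.03, 0.96, 0.0, -0.24], [0.27, 0.57, -0.09, 0.91, 0.0, -0.93]]
post [[0.18, 0.28, -0.57, 0.72, 0.0, -2.83], [0.03, 0.27, -0.59, 0.71, 0.0, 2.7], [-0.08, 0.34, -0.49, 0.75, 0.0, 2.0]]
tab [[0.05, 0.62, -0.0, 0.95, 0.0, -2.82], [0.16, 0.64, 0.03, 0.96, 0.0, 2.9], [0.27, 0.57, -0.09, 0.91, 0.0, 2.21]]
post [[0.18, 0.28, -0.57, 0.72, 0.0, 0.31], [0.03, 0.27, -0.59, 0.71, 0.0, -0.44], [-0.08, 0.34, -0.49, 0.75, 0.0, -1.14]]
[ 0.57917291 -0.5791651   0.40566084 -0.40566711] [[ 0.34  0.    0.94]
 [-0.94  0.    0.34]
 [ 0.   -1.    0.  ]]
```

```bash
python3 - <<'E'
from h import *
bot.move_pose(at(-.27,.11,.25),quat(-.27+np.pi/2))
print(bot.read_clock()); 
p=np.array(bot.read_position()); q=bot.read_tool_rot(); print(p,q)
save("wrist","w1"); bot.set_gripper(0.0); print(bot.read_clock(),bot.read_ft_force())
E
```

```text
4.2583
[0.65831819 0.10603864 0.25000406] [-0.56301863  0.56316034  0.42764823 -0.42775863]
5.075 [0.31041499 0.41695049 0.02985358]
```

View pics/w1.png

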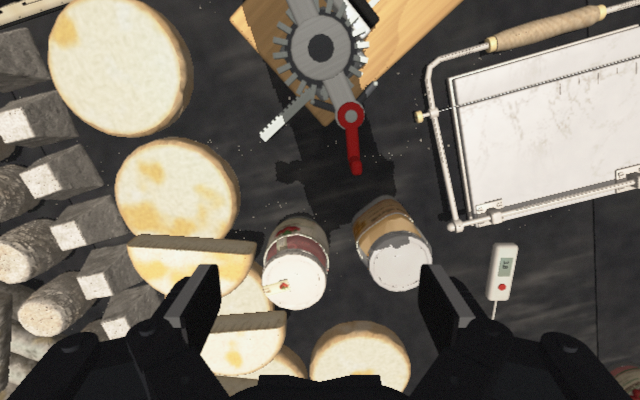

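```bash
python3 - <<'E'
from h import *
k=bot.calibration("wrist"); H=np.array(k["hand_eye"]); K=np.array(k["mtx"])
p=np.array([0.65831819,0.10603864,0.25000406]); q=[-0.56301863,0.56316034,0.42764823,-0.42775863]
T=np.eye(4); T[:3,:3]=R.from_quat([*q[1:],q[0]]).as_matrix(); T[:3,3]=p
C=T@H
def wr(uv,z):
    d=C[:3,:3]@np.linalg.solve(K,[*uv,1]); o=C[:3,3]; return (o+d*(z-o[2])/d[2]).round(4)
print("hub",wr((321,46),.083),"pivot",wr((350,116),.09),"tabtop",wr((356,168),.114),"honey",wr((401,263),.11),"jam",wr((295,282),.112))
E
```

```text
hub [0.549  0.1382 0.083 ] pivot [0.6152 0.1482 0.09  ] tabtop [0.6591 0.1408 0.114 ] honey [0.7684 0.1616 0.11  ] jam [0.7595 0.0521 0.112 ]
```

```bash
sed -i 's/HUB=.*; TH/HUB=np.array([.5512,.1372]); TH/' h.py; cat > s2.py <<'E'
from h import *
print(bot.move_linear(at(-.27,.11,.094),speed=.15,until_force=8))
def tf(a):
    f=np.array(bot.read_ft_force()); return np.round([-f[0]*np.sin(a)+f[1]*np.cos(a), f[0]*np.cos(a)+f[1]*np.sin(a), f[2]],1)
for a in np.arange(-.12,.86,.14):
    h=bot.move_linear(at(a,.11,.094),speed=.08,rotation=quat(a+np.pi/2),until_force=9)
    p=np.array(bot.read_position())[:2]-HUB
    print(round(a,2),h,round(float(np.arctan2(p[1],p[0])),3),tf(a),bot.read_clock())
    if h: break
save("side","s2"); save("top","t2")
E
python3 s2.py; python3 -c "
import cv2
a=cv2.imread('pics/t2.png')[110:330,190:460]; b=cv2.imread('pics/s2.png')[120:320,190:420]
cv2.imwrite('pics/c2.png',cv2.hconcat([cv2.resize(a,(400,326)),cv2.resize(b,(375,326))]))"
```

```text
False
-0.12 False -0.119 [-0.2 -0.5  0.7] 6.625
0.02 False 0.016 [ 0.3 -0.4  0.6] 6.9667
0.16 False 0.155 [-0.5 -0.1  0.1] 7.3083
0.3 False 0.294 [-0.1  0.6 -0.3] 7.65
0.44 False 0.434 [ 0.2 -0.8  0.1] 7.9917
0.58 False 0.574 [-0.2  0.1  0.3] 8.3333
0.72 False 0.714 [-0.3  0.5  0.5] 8.675
```

View pics/c2.png

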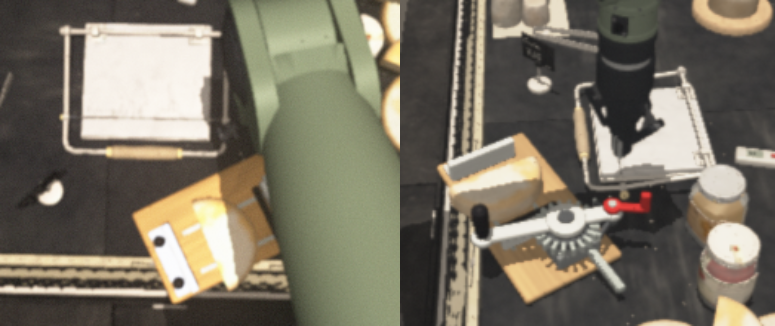

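```bash
python3 - <<'E'
from h import *
p=bot.read_position(); print(p, bot.read_gripper_width())
x=P("side")@[*p,1]; print(x[:2]/x[2])
im=cv2.imread("pics/s2.png"); cv2.circle(im,tuple(int(v) for v in x[:2]/x[2]),2,(0,255,0),-1)
cv2.imwrite("pics/c3.png",cv2.resize(im[110:320,200:420],None,fx=3,fy=2.8,interpolation=cv2.INTER_CUBIC))
E
```

```text
[0.634471   0.20901716 0.09407438] 0.0009770409997187889
[324.34558143 223.38861221]
```

View pics/c3.png

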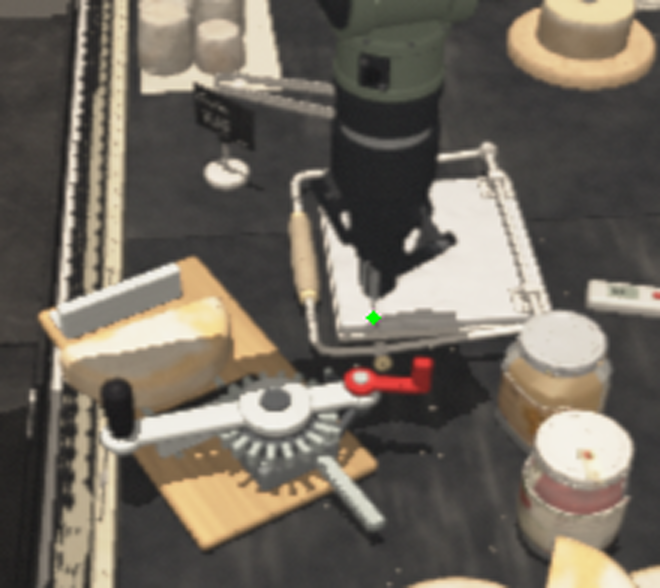

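```bash
python3 - <<'E'
from h import *
p=np.array(bot.read_position())
im=save("side","s3")[:,:,::-1].copy()
c=cv2.resize(im[190:250,290:360],None,fx=9,fy=9,interpolation=cv2.INTER_CUBIC)
for dz in (0,.02,.04):
    x=P("side")@[*p[:2],p[2]+dz,1]; x=x[:2]/x[2]; print(dz,x); cv2.circle(c,tuple(int(v) for v in (x-[290,190]+.5)*9),3,(0,255,0),-1)
cv2.imwrite("pics/c4.png",c)
w=save("wrist","w3")
E
```

```text
0 [324.34558143 223.38861221]
0.02 [324.65945698 217.30146117]
0.04 [324.98128107 211.06016005]
```

View pics/c4.png

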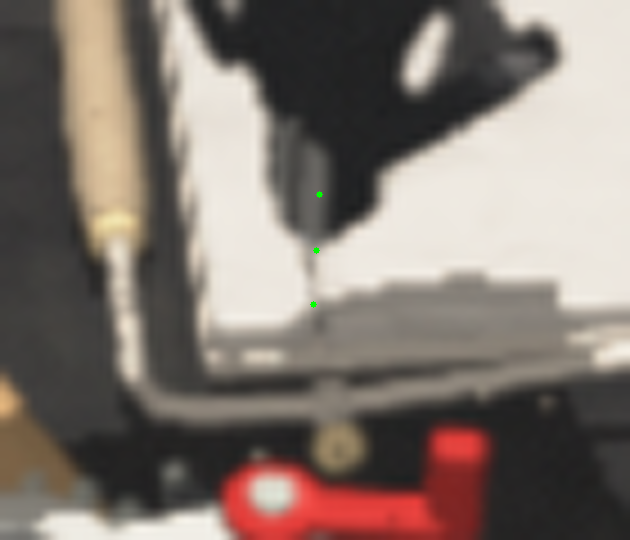

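View pics/w3.png

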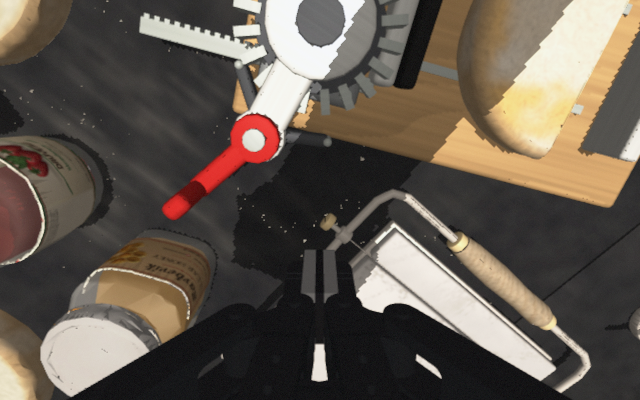

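```bash
cat > s3.py <<'E'
from h import *
p=bot.read_position(); bot.move_linear([p[0],p[1],.15],speed=.2)
bot.move_pose(at(-.24,.11,.13),quat(-.24+np.pi/2))
Z=.072
print(bot.move_linear(at(-.24,.11,Z),speed=.15,until_force=8), bot.read_clock())
def tf(a):
    f=np.array(bot.read_ft_force()); return np.round([-f[0]*np.sin(a)+f[1]*np.cos(a), f[0]*np.cos(a)+f[1]*np.sin(a), f[2]],1)
for a in (-.12,.0,.1):
    h=bot.move_linear(at(a,.11,Z),speed=.08,rotation=quat(a+np.pi/2),until_force=9)
    p=np.array(bot.read_position())[:2]-HUB
    print(round(a,2),h,round(float(np.arctan2(p[1],p[0])),3),tf(a),bot.read_clock())
    if h: break
save("side","s5"); w=save("wrist","w5")
E
python3 s3.py; python3 -c "
import cv2
a=cv2.imread('pics/w5.png'); b=cv2.imread('pics/s5.png')[120:320,190:420]
cv2.imwrite('pics/c5.png',cv2.hconcat([cv2.resize(a,(416,260)),cv2.resize(b,(300,260))]))"
```

```text
False 10.6333
-0.12 False -0.116 [ 0.5 -0.2 -0.9] 10.95
0.0 False -0.002 [-1.3 -0.2 -0.6] 11.2667
0.1 False 0.097 [-0.7 -0.2 -0.4] 11.55
```

View pics/c5.png

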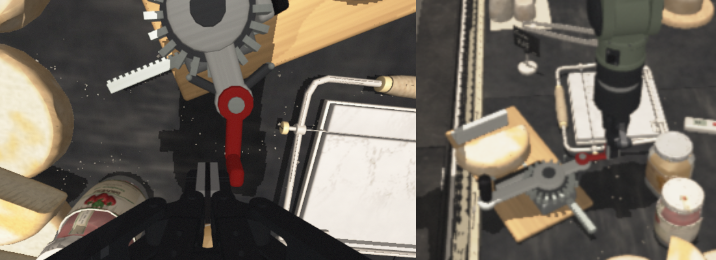

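```bash
cat > s4.py <<'E'
from h import *
Z=.072
def tf(a):
    f=np.array(bot.read_ft_force()); return np.round([-f[0]*np.sin(a)+f[1]*np.cos(a), f[0]*np.cos(a)+f[1]*np.sin(a), f[2]],1)
for a in list(np.arange(.22,1.2,.14)):
    h=bot.move_linear(at(a,.11,Z),speed=.08,rotation=quat(a+np.pi/2),until_force=9)
    p=np.array(bot.read_position())[:2]-HUB
    print(round(a,2),h,round(float(np.arctan2(p[1],p[0])),3),tf(a),bot.read_clock())
    if h: break
save("side","s6"); w=save("wrist","w6")
E
python3 s4.py; python3 -c "
import cv2
a=cv2.imread('pics/w6.png'); b=cv2.imread('pics/s6.png')[120:320,190:420]
cv2.imwrite('pics/c6.png',cv2.hconcat([cv2.resize(a,(416,260)),cv2.resize(b,(300,260))]))"
```

```text
0.22 False 0.218 [-0.5  0.4  0.3] 11.9667
0.36 False 0.357 [-0.2  0.1 -0.2] 12.3083
0.5 False 0.496 [ 1.  -0.3  1.1] 12.65
0.64 False 0.635 [-0.5  0.3  0.3] 12.9917
0.78 False 0.775 [-0.1 -0.3  0.3] 13.3333
0.92 False 0.912 [-1.   1.2  0.9] 13.675
1.06 False 1.037 [-6.1 -0.7 -0.9] 14.0167
```

View pics/c6.png

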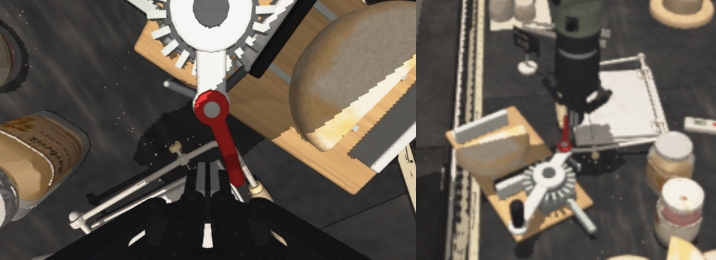

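```bash
cat > s5.py <<'E'
from h import *
Z=.072
def tf(a):
    f=np.array(bot.read_ft_force()); return np.round([-f[0]*np.sin(a)+f[1]*np.cos(a), f[0]*np.cos(a)+f[1]*np.sin(a), f[2]],1)
a=1.2
h=bot.move_linear(at(a,.11,Z),speed=.05,rotation=quat(a+np.pi/2),until_force=9)
p=np.array(bot.read_position())[:2]-HUB
print(h,round(float(np.arctan2(p[1],p[0])),3),tf(a),bot.read_clock())
w=save("wrist","w7")
E
python3 s5.py
```

```text
True 1.035 [-3.4 -1.3  0.8] 14.3333
```

View pics/w7.png

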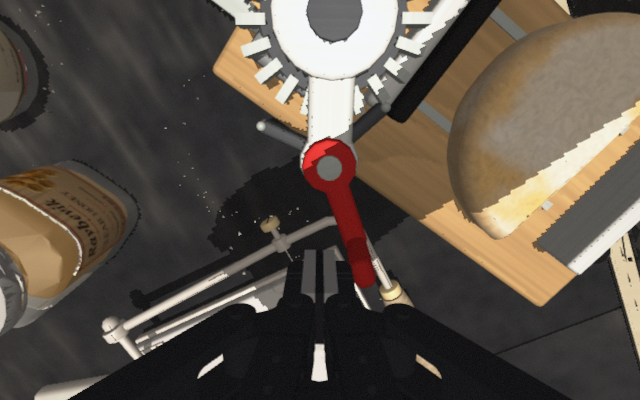

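```bash
cat > s6.py <<'E'
from h import *
a=.9
bot.move_linear(at(a,.11,.072),speed=.15,rotation=quat(a+np.pi/2))
bot.move_linear(at(a,.11,.17),speed=.25)
f=TH+np.pi+.58
bot.move_pose(at(f,.115,.19),quat(f+np.pi/2,True))
bot.set_gripper(.53)
print(bot.read_clock(),bot.read_gripper_width(),bot.read_ft_force())
p=np.array(bot.read_position()); q=bot.read_tool_rot()
save("wrist","w8"); save("side","s8"); save("top","t8")
k=bot.calibration("wrist"); H=np.array(k["hand_eye"]); K=np.array(k["mtx"])
T=np.eye(4); T[:3,:3]=R.from_quat([*q[1:],q[0]]).as_matrix(); T[:3,3]=p
C=T@H; np.save("C8.npy",C)
E
python3 s6.py; python3 -c "
import cv2
a=cv2.imread('pics/w8.png'); b=cv2.imread('pics/s8.png')[120:320,190:420]
cv2.imwrite('pics/c8.png',cv2.hconcat([cv2.resize(a,(480,300)),cv2.resize(b,(320,300))]))"
```

```text
16.6667 0.5311109424210347 [ 0.19751553 -0.05127124 -0.5896754 ]
```

View pics/c8.png

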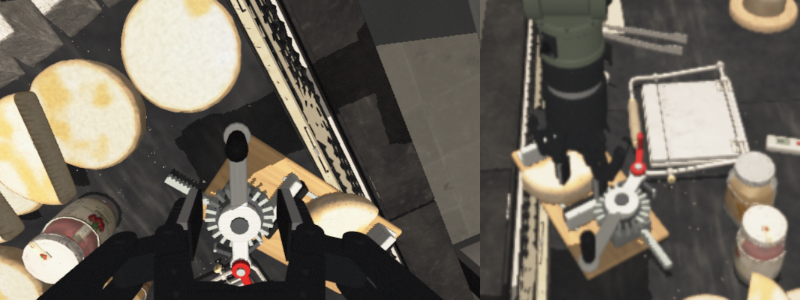

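View pics/w8.png

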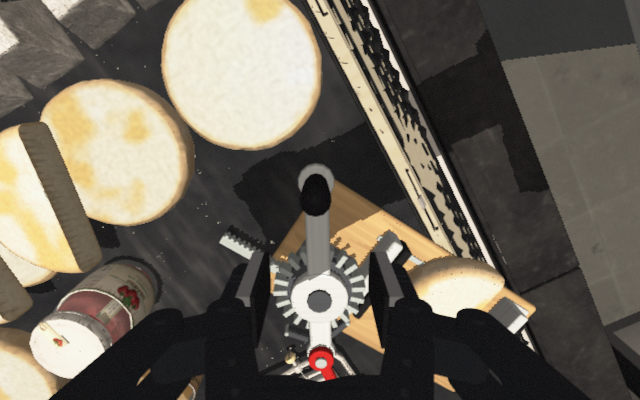

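```bash
python3 - <<'E'
from h import *
C=np.load("C8.npy"); K=np.array(bot.calibration("wrist")["mtx"])
def wr(uv,z):
    d=C[:3,:3]@np.linalg.solve(K,[*uv,1]); o=C[:3,3]; return (o+d*(z-o[2])/d[2])
h=wr((320,299),.083); p=wr((315.5,203),.134); e=wr((316,182),.078); print(h,p,e)
for x in (p,e): d=x-h; print(np.hypot(*d[:2]), np.arctan2(d[1],d[0])%(2*np.pi)-np.pi-TH)
f=TH+np.pi+.58; print(at(f,.115,0))
E
```

```text
[0.54803921 0.13541845 0.083     ] [0.49381398 0.0357418  0.134     ] [0.4941568  0.03608904 0.078     ]
0.11347162320037973 0.6100502581422079
0.11300285960980666 0.611246758230752
[np.float64(0.4932340101700962), np.float64(0.037877575427099575), 0]
```

```bash
cat >> h.py <<'E'
ZP=.08; G=.0115/.115
def tcp_phi():
    p=np.array(bot.read_position())[:2]-HUB
    return (np.arctan2(p[1],p[0])%(2*np.pi))-np.pi-TH
def go(phi,speed,uf):
    "TCP to handle-frame angle phi"
    f=TH+np.pi+phi
    return bot.move_linear(at(f,.1145,ZP),speed=speed,rotation=quat(f+np.pi/2,True),until_force=uf)
def ft():
    f=np.array(bot.read_ft_force()); a=TH+np.pi+tcp_phi()
    return np.round([-f[0]*np.sin(a)+f[1]*np.cos(a), f[0]*np.cos(a)+f[1]*np.sin(a), f[2]],1)
def opn(to=-.57):
    c=tcp_phi()
    n=max(1,int(np.ceil((c-(to-G))/.45)))
    for x in np.linspace(c,to-G,n+1)[1:]:
        h=go(x,.1,9); print(" back",h,round(tcp_phi()+G,3),ft(),round(bot.read_clock(),2))
        if h: break
def close(to=.56,speed=.035,uf=10.5,seg=.42):
    while tcp_phi()-G<to-.02:
        c=tcp_phi(); x=min(c+seg,to+G)
        h=go(x,speed,uf); e=tcp_phi(); print(" close",h,round(e-G,3),ft(),round(bot.read_clock(),2))
        if h: return True
        go(e-.05,.05,None); 
        if x>=to+G-1e-6: break
    return False
E
python3 - <<'E'
from h import *
f=TH+np.pi+.59
bot.move_linear(at(f,.1145,.14),speed=.15,rotation=quat(f+np.pi/2,True))
print(bot.move_linear(at(f,.1145,ZP),speed=.1,until_force=6),ft(),bot.read_clock())
opn()
save("side","s9"); save("wrist","w9")
E
python3 -c "
import cv2
a=cv2.imread('pics/w9.png'); b=cv2.imread('pics/s9.png')[120:320,190:420]
cv2.imwrite('pics/c9.png',cv2.hconcat([cv2.resize(a,(480,300)),cv2.resize(b,(320,300))]))"
```

```text
False [ 0.1 -0.2  0.2] 18.05
 back False 0.278 [-0.3  0.9 -0.2] 18.68
 back False -0.145 [ 0.2  0.7 -0.3] 19.31
 back False -0.567 [ 0.9  0.7 -0.8] 19.94
```

View pics/c9.png

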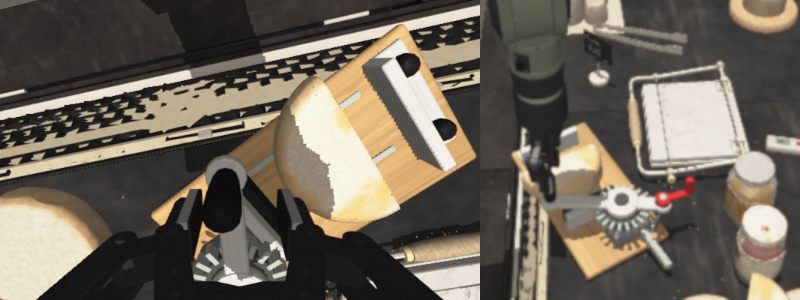

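```bash
python3 - <<'E'
from h import *
print(close())
save("side","s10"); save("wrist","w10")
E
python3 -c "
import cv2
a=cv2.imread('pics/w10.png'); b=cv2.imread('pics/s10.png')[120:320,190:420]
cv2.imwrite('pics/c10.png',cv2.hconcat([cv2.resize(a,(480,300)),cv2.resize(b,(320,300))]))"
```

```text
close False -0.345 [-0.4  0.5  0.6] 21.57
 close False 0.014 [-4.3 -3.7  0.2] 23.35
 close False 0.37 [-4.2 -3.4 -0.1] 25.16
 close False 0.549 [-4.3 -1.8  2.4] 26.39
False
```

View pics/c10.png

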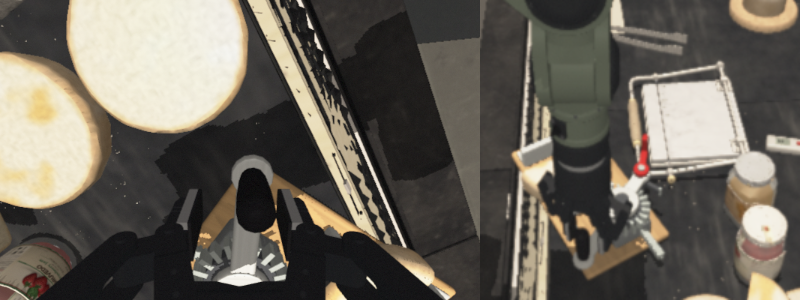

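```bash
python3 - <<'E'
from h import *
opn(); print(close(seg=.34)); opn() if tcp_phi()-G>.5 else None
save("side","s11"); save("wrist","w11")
E
python3 -c "
import cv2
a=cv2.imread('pics/w11.png'); b=cv2.imread('pics/s11.png')[120:320,190:420]
cv2.imwrite('pics/c11.png',cv2.hconcat([cv2.resize(a,(480,300)),cv2.resize(b,(320,300))]))"
```

```text
back False 0.285 [ 0.  -0.   0.1] 27.41
 back False -0.141 [ 0.  -0.4 -0.7] 28.04
 back False -0.567 [ 0.3 -0.7  0.8] 28.68
 close False -0.426 [-1.   1.1  0.5] 29.94
 close False -0.147 [-4.4 -3.8 -2.2] 31.46
 close False 0.132 [-4.5 -2.4  0.7] 33.01
 close False 0.41 [-4.3 -3.2  1.2] 34.57
 close False 0.549 [-5.1 -2.3  2.8] 35.67
False
 back False 0.285 [-0.9  0.4  0.6] 36.59
 back False -0.142 [0.3 0.3 0.7] 37.23
 back False -0.567 [0.1 0.5 0.6] 37.86
```

View pics/c11.png

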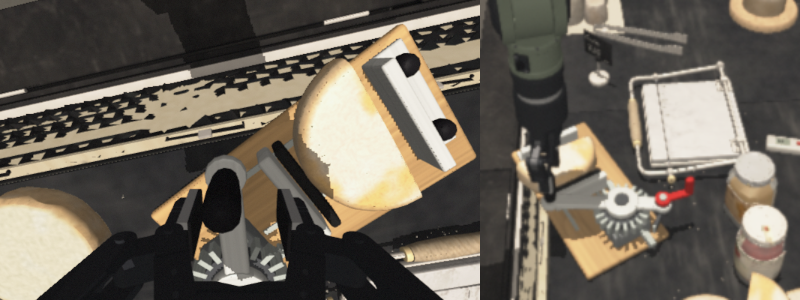

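```bash
python3 - <<'E'
from h import *
print(close(seg=.34,uf=10.8), tcp_phi())
save("side","s12"); save("wrist","w12")
E
python3 -c "
import cv2
a=cv2.imread('pics/w12.png'); b=cv2.imread('pics/s12.png')[120:320,190:420]
cv2.imwrite('pics/c12.png',cv2.hconcat([cv2.resize(a,(480,300)),cv2.resize(b,(320,300))]))"
```

```text
close False -0.424 [ 0.2  0.7 -0.5] 39.23
 close False -0.145 [-4.6 -3.6 -1.1] 40.75
 close False 0.134 [-5.3 -2.9  0.5] 42.3
 close False 0.407 [-5.4 -3.   3.2] 43.86
 close True 0.449 [-4.  -1.8  0.6] 44.64
True 0.5487879020741172
```

View pics/c12.png

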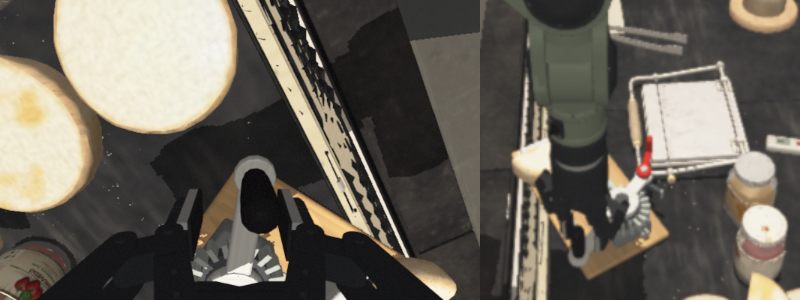

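```bash
python3 - <<'E'
from h import *
e=tcp_phi(); go(e-.06,.05,None); print(ft())
h=go(e+.08,.03,10.2); print(h,tcp_phi()-G,ft(),bot.read_clock())
go(tcp_phi()-.1,.05,None); print(tcp_phi(),ft())
print(bot.move_linear([*np.array(bot.read_position())[:2],.2],speed=.15,until_force=8),bot.read_clock())
f=TH+np.pi+0; 
f=TH+np.pi-.5
bot.move_pose(at(f,.2,.22),quat(f+np.pi/2,True))
save("wrist","w13"); save("side","s13"); save("top","t13"); print(bot.read_clock())
E
python3 -c "
import cv2
a=cv2.imread('pics/w13.png'); b=cv2.imread('pics/s13.png')[120:320,190:420]
cv2.imwrite('pics/c13.png',cv2.hconcat([cv2.resize(a,(480,300)),cv2.resize(b,(320,300))]))"
```

```text
[ 0.2 -0.5  0.5]
True 0.48890133237248823 [-3.1 -0.5  2.5] 45.6
0.49408655680023517 [-0.5 -0.6  0.7]
False 46.9417
48.2333
```

View pics/c13.png

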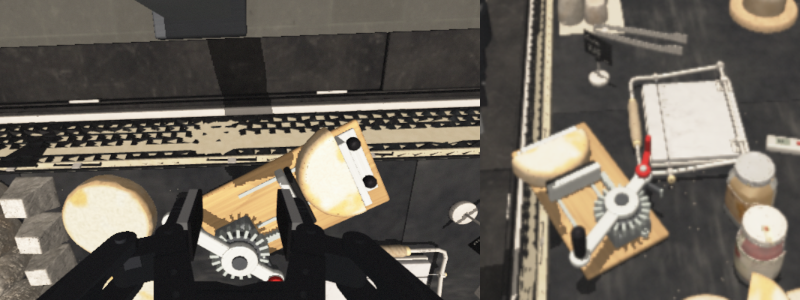

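```bash
python3 -c "
import cv2
a=cv2.imread('pics/w13.png'); b=cv2.imread('pics/s13.png')
cv2.imwrite('pics/c14.png',cv2.hconcat([cv2.resize(a[150:300,340:540],(400,300),interpolation=cv2.INTER_CUBIC),cv2.resize(b[195:275,200:300],(375,300),interpolation=cv2.INTER_CUBIC)]))"
```

```text
(no output)
```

View pics/c14.png

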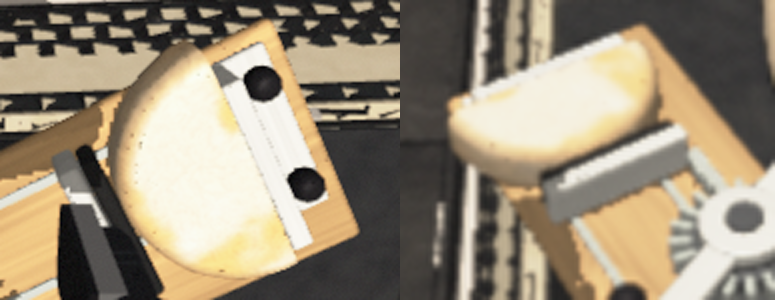

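```bash
python3 - <<'E'
from h import *
f=TH+np.pi+.485
bot.move_pose(at(f,.1145,.165),quat(f+np.pi/2,True))
print(bot.move_linear(at(f,.1145,ZP),speed=.12,until_force=7),ft(),bot.read_clock())
h=go(.59+G,.025,11); print(h,tcp_phi()-G,ft(),bot.read_clock())
go(tcp_phi()-.1,.05,None); print(tcp_phi(),ft())
print(bot.move_linear([*np.array(bot.read_position())[:2],.2],speed=.15,until_force=8),bot.read_clock())
E
```

```text
False [ 0.5 -1.   1. ] 50.2333
True 0.5158273820074426 [-4.  -1.5  2.2] 50.9833
0.5201966530308516 [ 1.  -1.   0.5]
False 52.325
```

```bash
python3 - <<'E'
from h import *
f=TH+np.pi-.5
bot.move_pose(at(f,.2,.22),quat(f+np.pi/2,True))
save("side","s15"); print(bot.read_clock(),bot.read_ft_force())
E
python3 -c "
import cv2
b=cv2.imread('pics/s15.png')[120:320,190:420]
cv2.imwrite('pics/c15.png',cv2.resize(b,None,fx=3,fy=3))"
```

```text
53.5417 [ 6.64909889e-01 -8.96510722e-01 -7.25602330e-04]
```

View pics/c15.png

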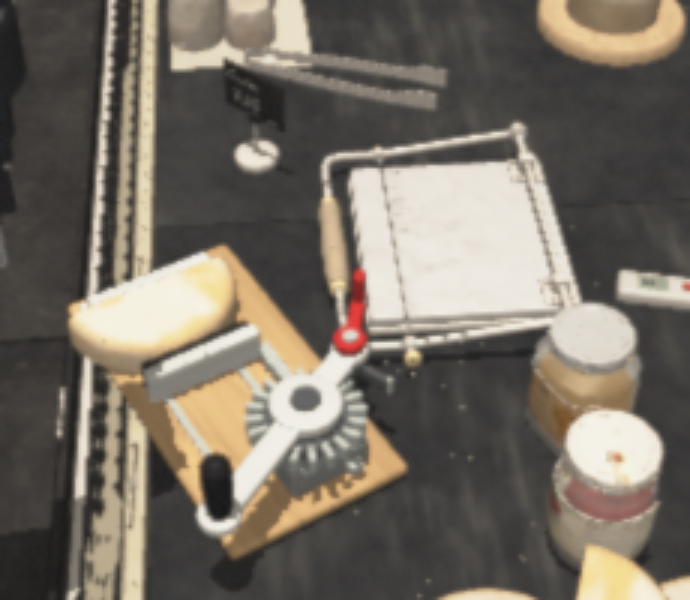

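The picture shows the cheese flat against the fence with the jaw on it. The lever bends to the clamping side (tab at 358,280, pivot at 350,340), and the jars and price stand are where they were. The robot is clear of everything.

```bash
python3 -c "
from cell import bot
print(bot.close_job())"
```

```text
the job is handed in; nothing more can be done
None
```

I flipped the lever to the clamping side, clamped the half cheese against the fence in three handle strokes, and handed the job in at about 54 s. No verdict came back.

- **Lever:** My first sweep went over the tab without touching it, because the fingertips sat about 18 mm higher than the nominal TCP. A second sweep 22 mm lower pushed the lever over until handle and lever were both against their stops.
- **Clamping:** On the third stroke the handle stiffened past 10.8 N at about 0.45 rad, before its end stop at 0.6.
- **Stiffness checks:** Two further light pushes stopped at 10.2 N and 11 N. The handle crept to 0.49 and then 0.52 rad, roughly 1.7 mm of jaw travel in all.
- **Last pictures:** The cheese lay flat and flush on the fence, the lever was on the clamping side, the jars and price stand had not moved visibly, and the robot was clear of everything.
- **Not certain:** I could not measure the clamping force directly. The limits were on total tool force, which includes sensor noise and some sideways friction, so the stops may have come a little early. I estimate about 8 to 20 N on the cheese.

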